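# Free the notched blank from the hold-down jig

### The job

On the grey jig, swing the hinged steel hold-down bar well up, close to upright, and leave it standing there. Then slide the wooden blank that it was holding along the jig's groove, without lifting it out, until its end comes up against the stop at the other end, and let go. Leave the similar spare blank that lies loose on the bench where it is.

Things in the scene. Friction and masses are not known exactly. Their poses are not given: they have to be found in the camera images.
- jig: Fixed grey board jig 160 (x) x 360 (y) x 18 mm; origin: centre of underside. Groove along y at x=0: floor z=18, between dark fences 12 high, 10 thick, 42 apart. Stops to z=48 close it, 42 wide: inner faces at y=+170 (back) and y=-170 (front). The hold-down bar crosses at y=+135; its hinge axis is parallel to y through x=+60, z=63, between steel cheeks reaching z=76 (all mm).
- hold_bar (a joint): Bar angle, rad: 0 level (starts 0-0.05), grows as the free end rises, 1.57 upright. Stiff hinge: stays at any angle; 2-3 N at the grip lifts it. Steel, 28 mm wide (jig y), 14 thick, centred on the hinge axis, reaching 172 from it to jig -x; the last 50 is a black grip, same section, middle 147 from hinge; pinch its sides from above. A toe under it, 24 wide, 10 deep, sits in the blank's notch.
- blank: The blank to move: pale hardwood, 36 x 170 (its y) x 36 mm, 0.15 kg; origin: centre of underside. Notch across the top, 34 mm wide (y), 12 deep, middle at y=+50. Starts in the groove by the back stop, parallel to the jig, origin near jig y=+83, the bar's toe in its notch. Against the front stop its origin is at jig y=-85. Stands 24 mm above the fences; slides easily.
- spare: The spare blank, just like the other, lying loose on the bench to the left or right of the jig, long axis roughly along world x. To be left alone. Same origin and axes.
Things that resemble listed ones, but are neither listed nor needed, are in the scene too. Leave any purple look-alike of the blank alone.

How it is judged:
By the outcome, as a careful person would: the job done as asked, in the order asked, and still so for the second after the job is handed in, with the robot touching nothing.
It also fails if it takes over 50 s, if anything falls off the work surface, if the arm or the gripper's body presses on something with over 40 N, if the wrist force passes 120 N, or if a joint passes its speed limit or range.

### The arm

A 6-joint arm with a two-finger parallel gripper is mounted at the origin on the work surface. World frame = base frame: x ahead of the robot, y to its left, z up, the work surface at z = 0. Lengths are in m, angles in degrees, forces in N, time in s.
With the tool pointing down it reaches from about 0.3 to 0.75 m from the base axis. Payload 8.5 kg.
Tool frame: the origin (TCP) lies midway between the tips of the shut fingers; the grasp point (between the pads) lies 19 mm behind it (env.tcp_to_grasp is the z of the grasp point in the tool frame, in m); z points along the fingers, y is the line along which they close (so a half turn about z gives the same grasp; the last joint's range is limited). The gripper opens to 85 mm and grips with 20 to 120 N. Pads are 22 mm wide; open, the fingers measure 114 mm over their backs; the gripper's body (76 mm by 85 mm) begins 54 mm behind the grasp point. The pads swing forward as they close: fully open they stand 13 mm farther back than shut.
Start: joints at [56.476, 21.807, 74.336, -0, 83.858, -12.336], TCP at [0.199, 0.513, 0.231] pointing down, gripper open.
Joint ranges: [-178.18, 178.18], [-50.72, 133.34], [12.68, 142.11], [-81.47, 261.47], [9.98, 163.14], [-165.26, 165.26]. Speed limits (degrees/s): [136.94, 136.94, 180, 180, 180, 180].

### API

Orientations are given as a 3x3 rotation matrix whose columns are the frame's x, y, z axes.
In Python, from rig import env, imaging, job, models gives the robot as it stands. The module is installed in compiled form; this text tells all that it offers.
- The arm moves only by the tool jog_arm, never from a script. Its argument "plan" is text: rows parted by semicolons, each of 7 numbers parted by spaces: the turn, a rotation vector about the tool's x, y, z in degrees, then the shift along the tool's x, y, z in cm, then the closure in counts, from 0 (fully open) to 255 (shut). In form: rx ry rz x y z claw; .... A call has 1 to 10 rows; each row shifts and turns the commanded pose from where the row before left it, along the tool's axes as they then stand; what a row does not reach is not made up. A row lasts 1/12 s, in which the tool goes at most 41.7 mm and 7.16 degrees, less where a joint would pass 70% of its speed; a pose out of reach is approached as far as the arm can. A call with a gripper value outside its range is refused whole. The fingers move at their own pace and stop on an object; "grip_force" is the grip in N (left out, the last holds). Time passes only in rows, so rows that do not move let the fingers close. It gives the time, the measured TCP pose, the force, the opening and the grip force at its end, in the units of the state.
- env.observe(): the state, without advancing time (a new reading comes with each control period).
- imaging.get_image(name): name is "side" or "top" or "wrist"; returns a dict with "pixels" (400x640x3 uint8, red, green, blue), "depth" (400x640 float32, m along the optical axis (not along the pixel's ray), 0 where there is no reading), "fov_y" (degrees; the focal length in pixels is half the picture's height over the tangent of half this angle, whatever the lens; pixels are square), "cx", "cy" (the principal point, pixels), "world_from_camera" (4x4, takes a point from camera to world coordinates). Camera axes: x right, y down, z forward; pixel columns grow to the right and rows downward; lengths in m; the calibration is good to about 2 mm. A picture is of the moment at which its call begins.
- job.close_job(): hands the job in; it is judged then, once.
Trained networks look in the newest picture that a camera, given by its name, has taken for a name from the list of things; names that differ only in an ending like _2 or _b are one class to them, and where a whole thing is asked for, a point or a joint stands for the part that bears it (a point fixed in the world has none). Each returns a list of dicts, best first, with "confidence" (0 to 1); they miss things now and then, are a little off and sometimes report something else, mostly with a low value. They report only what shows in the picture. A call takes as long as a camera call. They do not tell look-alikes from the thing itself.
- models.outline_of(camera, query): "region" (400x640 bool, what is visible of it) and "bbox" ([centre column, centre row, width, height] in pixels, round what is visible of it).
- models.tip_of(camera, query): "at" ([column, row] in pixels: a listed point, or the origin of a listed thing).
The state is a dict: "time_s": time; "q": joint angles; "qvel": joint speeds; "joint_efforts": joint torques, N m; "position": TCP position; "tool_rot": TCP orientation; "ft_force": force on the tool from outside, world axes, zero at the start; "wrist_torque": the same for the moment, N m; "grip_width": finger opening in m; "gripper_force": force on a finger pad.
Only numpy, scipy, OpenCV 4.12 (cv2) and the standard library are available. Lean on these libraries where they do the work, as an engineer would, in place of code of your own. Each camera call takes 0.05 s, during which the arm holds its last target. There are 200 camera calls.

## Working session

There is one attempt and no reset: what is moved stays moved. The work goes in short steps, Python scripts to look and compute and a tool call to move; the robot and the scene stay as the last step left them, time stands still between calls to the robot, and variables do not carry over. Pictures are saved under pics/ and viewed, at most 10 in all, crops included, and the job is handed in when it is done.

Besides the shell and the picture viewer there is one more tool, called as name(argument=value, ...), one argument or row to a line, values as JSON. jog_arm: Moves the arm, as the interface text tells. Its arguments: {"type":"object","properties":{"plan":{"type":"string"},"grip_force":{"type":"number"}},"required":["plan"]}

```bash
mkdir -p pics; cat > h.py <<'E'
import numpy as np, cv2
from rig import env, imaging, job, models
def pts(im):
    d=im["depth"]; h,w=d.shape; f=h/2/np.tan(np.radians(im["fov_y"]/2))
    v,u=np.mgrid[:h,:w]; p=np.stack([(u-im["cx"])/f*d,(v-im["cy"])/f*d,d],-1)
    T=im["world_from_camera"]; P=p@T[:3,:3].T+T[:3,3]; P[d==0]=np.nan; return P
def save(im,n): cv2.imwrite("pics/"+n,im["pixels"][:,:,::-1])
E
python3 - <<'E'
from h import *
for c in ["top","side"]:
    im=imaging.get_image(c); save(im,c+"1.png"); P=pts(im)
    for q in ["jig","hold_bar","blank","spare"]:
        for r in models.outline_of(c,q)[:3]:
            m=r["region"]; X=P[m]; print(c,q,round(r["confidence"],2),np.round(r["bbox"]),np.round(np.nanmedian(X,0),3),np.round(np.nanpercentile(X[:,2],95),3))
s=env.observe(); print(s["position"],s["tool_rot"],s["time_s"],env.tcp_to_grasp)
E
```

```text
top jig 0.83 [350. 168. 132.  76.] [ 0.585 -0.097  0.018] 0.073
top hold_bar 0.67 [305. 174.  19.  63.] [0.539 0.049 0.073] 0.077
top blank 0.92 [324. 167.  57.  20.] [ 0.573 -0.013  0.053] 0.057
top blank 0.78 [358. 257.  33.  60.] [ 0.325 -0.1    0.035] 0.039
top blank 0.7 [269. 257.  62.  26.] [0.316 0.144 0.035] 0.039
top spare 0.83 [189. 193.  66.  18.] [0.489 0.382 0.035] 0.039
side jig 0.95 [375. 217. 136. 118.] [ 0.582 -0.123  0.018] 0.071
side hold_bar 0.6 [337. 170.  58.  26.] [0.544 0.039 0.07 ] 0.075
side blank 0.94 [250. 181.  35.  50.] [0.316 0.119 0.033] 0.037
side blank 0.85 [278. 244.  73.  23.] [ 0.325 -0.115  0.03 ] 0.037
side blank 0.84 [360. 197.  42.  42.] [ 0.575 -0.033  0.05 ] 0.055
side spare 0.64 [288. 122.  27.  36.] [0.488 0.359 0.031] 0.037
side spare 0.64 [337. 170.  61.  32.] [0.544 0.041 0.07 ] 0.075
[0.19874674 0.51278123 0.23129254] [[-9.32413987e-01  3.61391968e-01 -4.48792382e-05]
 [ 3.61391970e-01  9.32413984e-01 -7.53378347e-05]
 [ 1.46195410e-05 -8.64650472e-05 -9.99999996e-01]] 0.5 -0.0187
```

```bash
python3 -c "
import cv2,numpy as np
a=cv2.imread('pics/top1.png');b=cv2.imread('pics/side1.png')
cv2.imwrite('pics/both.png',cv2.resize(np.vstack([a,b]),(480,600)))"
```

```text
(no output)
```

View pics/top1.png

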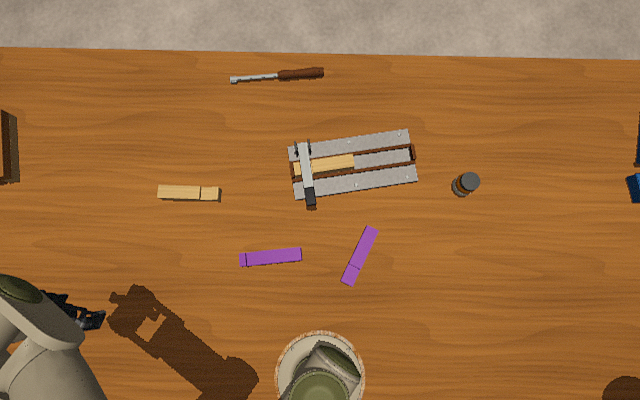

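View pics/side1.png

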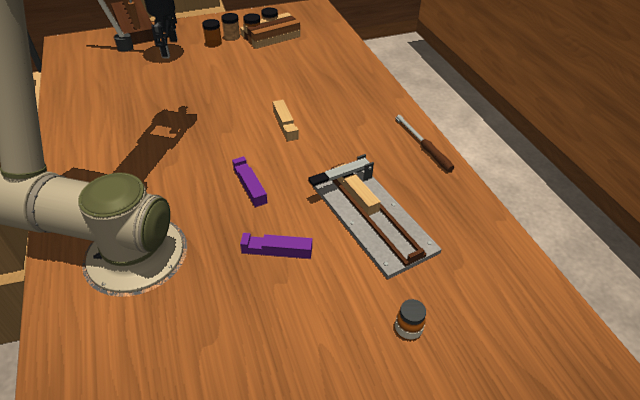

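The top view shows the jig at about (350,165), with its long axis roughly along world y. The bar is at (305,175) with its grip toward the robot, and the blank is at (325,165). The spare is at (189,193) and two purple look-alikes are at about (270,257) and (358,257). The side view shows the same layout.

```bash
cat >> h.py <<'E'
def R2(t): c,s=np.cos(t),np.sin(t); return np.array([[c,-s],[s,c]])
def to(xy,z,yaw_y,org,th):
    """jig xy (m), TCP z, tool y axis angle in jig frame (deg, mod 180) -> move needed in tool axes"""
    s=env.observe(); R=np.array(s["tool_rot"]); p=np.array(s["position"])
    g=np.r_[R2(th)@np.array(xy)+org, z]
    cur=np.degrees(np.arctan2(R[1,1],R[0,1])); want=np.degrees(th)+yaw_y
    d=(want-cur+90)%180-90   # world yaw; tool z down => rz=-d
    print("t",round(s["time_s"],2),"goal",np.round(g,4),"pos",np.round(p,4),"rz",round(-d,2),"shift_cm now-axes",np.round(100*R.T@(g-p),2),
      "after turn",np.round(100*(R@np.block([[R2(np.radians(-d)),np.zeros((2,1))],[0,0,1]])).T@(g-p),2),"F",np.round(s["ft_force"],1),"w",round(s["grip_width"],4))
E
python3 - <<'E'
from h import *
im=imaging.get_image("top"); P=pts(im)
m=models.outline_of("top","jig")[0]["region"]
X=P[cv2.dilate(m.astype(np.uint8),np.ones((15,15)))>0]
X=X[(X[:,2]>.012)&(X[:,2]<.085)]
low=X[X[:,2]<.024]
r=cv2.minAreaRect((low[:,:2]*1000).astype(np.float32)); print(r)
E
```

```text
((589.0513916015625, -79.21955871582031), (160.8466339111328, 359.7851257324219), 10.174003601074219)
```

```bash
echo 'ORG=np.array([.589,-.0792]); TH=np.radians(10.17)' >> h.py; python3 - <<'E'
from h import *
to((-.087,.135),.2,90,ORG,TH)
E
```

```text
t 0.6 goal [0.4795 0.0383 0.2   ] pos [0.1988 0.5128 0.2313] rz -31.36 shift_cm now-axes [-43.33 -34.09   3.13] after turn [-19.26 -51.66   3.13] F [-0.5  0.9 -0.9] w 0.0848
```

jog_arm(
  plan="0 0 -6.3 0 0 0 0; 0 0 -6.3 0 0 0 0; 0 0 -6.3 0 0 0 0; 0 0 -6.3 0 0 0 0; 0 0 -6.2 0 0 0 0; 0 0 0 -1.2 -3.2 0 0; 0 0 0 -1.2 -3.2 0 0; 0 0 0 -1.2 -3.2 0 0; 0 0 0 -1.2 -3.2 0 0; 0 0 0 -1.2 -3.2 0 0",
  grip_force=40,
)

```text
time_s: 1.43
position: [0.2866, 0.3646, 0.2314]
tool_rot: [[-0.984, -0.178, 0.0], [-0.178, 0.984, 0.0], [-0.0, 0.0, -1.0]]
ft_force: [0.5, -0.1, -0.7]
grip_width: 0.0857
gripper_force: 0.0
```

jog_arm(
  plan="0 0 0 -1.2 -3.2 0 0; 0 0 0 -1.2 -3.2 0 0; 0 0 0 -1.2 -3.2 0 0; 0 0 0 -1.2 -3.2 0 0; 0 0 0 -1.2 -3.2 0 0; 0 0 0 -1.2 -3.2 0 0; 0 0 0 -1.2 -3.2 0 0; 0 0 0 -1.2 -3.2 0 0; 0 0 0 -1.2 -3.2 0 0; 0 0 0 0 0 0 0",
)

```text
time_s: 2.27
position: [0.4462, 0.0976, 0.2312]
tool_rot: [[-0.985, -0.173, 0.001], [-0.173, 0.985, -0.001], [-0.001, -0.001, -1.0]]
ft_force: [-0.9, 0.1, -1.0]
grip_width: 0.0854
gripper_force: 0.0
```

```bash
python3 - <<'E'
from h import *
to((-.087,.135),.2,90,ORG,TH)
im=imaging.get_image("wrist"); save(im,"w1.png"); P=pts(im)
for r in models.outline_of("wrist","hold_bar")[:2]:
    X=P[r["region"]]; X=X[~np.isnan(X[:,0])]; t=X[X[:,2]>.063]
    J=(X[:,:2]-ORG)@R2(TH); print(r["confidence"],r["bbox"],len(X),len(t))
    if len(t): print(cv2.minAreaRect((t[:,:2]*1000).astype(np.float32)),np.percentile(t[:,2],[5,50,95]),((t[:,:2]-ORG)@R2(TH)).min(0),((t[:,:2]-ORG)@R2(TH)).max(0))
E
```

```text
t 2.27 goal [0.4795 0.0383 0.2   ] pos [0.4462 0.0976 0.2312] rz -0.23 shift_cm now-axes [-2.26 -6.41  3.13] after turn [-2.23 -6.42  3.13] F [-0.9  0.1 -1. ] w 0.0854
0.97 [245.9, 258.8, 38.1, 165.1] 4865 4802
((546.5198974609375, 46.70448684692383), (180.1907958984375, 28.605871200561523), 10.190971374511719) [0.06877136 0.07254641 0.07563235] [-0.10967618  0.11709378] [0.070512   0.14570216]
```

View pics/w1.png

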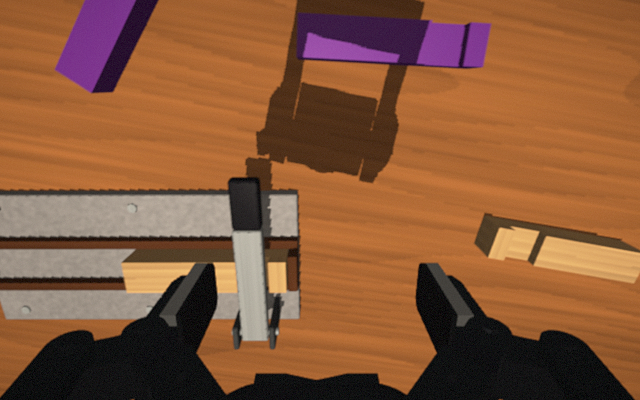

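The wrist view shows the bar at columns 230-268, with its black grip at (245,203) and the blank to its left. The bar's position agrees with the jig fit to about 3 mm.

jog_arm(
  plan="0 0 0 -1.2 -3.3 2 0; 0 0 0 -1.2 -3.4 3 0; 0 0 0 0 0 3 0; 0 0 0 0 0 0 0; 0 0 0 0 0 0 0",
)

```text
time_s: 2.78
position: [0.4761, 0.0446, 0.1545]
tool_rot: [[-0.984, -0.178, -0.003], [-0.178, 0.984, 0.001], [0.003, 0.001, -1.0]]
ft_force: [0.4, 0.6, 0.5]
grip_width: 0.0854
gripper_force: 0.0
```

```bash
python3 - <<'E'
from h import *
im=imaging.get_image("wrist"); save(im,"w2.png"); P=pts(im)
for r in models.outline_of("wrist","hold_bar")[:2]:
    X=P[r["region"]]; X=X[~np.isnan(X[:,0])]; t=X[(X[:,2]>.063)&(X[:,2]<.085)]
    J=(t[:,:2]-ORG)@R2(TH); print(r["confidence"],r["bbox"],len(t))
    g=t[J[:,0]<-.06]; J=J[J[:,0]<-.06]
    if len(J): print(J.min(0),J.max(0),np.percentile(g[:,2],[5,50,95]))
to((-.086,.132),.045,90,ORG,TH)
E
```

```text
0.79 [304.1, 277.8, 38.9, 203.2] 7362
[-0.10965117  0.11743664] [-0.06009145  0.14513129] [0.0721467  0.07463822 0.07604453]
t 2.88 goal [0.481  0.0355 0.045 ] pos [0.4773 0.0446 0.1564] rz 0.14 shift_cm now-axes [-0.19 -0.96 11.14] after turn [-0.19 -0.96 11.14] F [ 0.6  0.4 -0.7] w 0.0851
```

jog_arm(
  plan="0 0 0 -0.2 -1.0 3 0; 0 0 0 0 0 3 0; 0 0 0 0 0 3 0; 0 0 0 0 0 1.5 0; 0 0 0 0 0 0 0; 0 0 0 0 0 0 0; 0 0 0 0 0 0 0",
)

```text
time_s: 3.47
position: [0.4819, 0.0344, 0.0517]
tool_rot: [[-0.984, -0.178, 0.004], [-0.178, 0.984, -0.001], [-0.003, -0.001, -1.0]]
ft_force: [-0.2, 0.6, -0.5]
grip_width: 0.0854
gripper_force: 0.0
```

```bash
python3 - <<'E'
from h import *
to((-.085,.131),.047,90,ORG,TH)
E
```

```text
t 3.47 goal [0.4822 0.0347 0.047 ] pos [0.4819 0.0344 0.0517] rz 0.1 shift_cm now-axes [-0.04  0.03  0.47] after turn [-0.04  0.03  0.47] F [-0.2  0.6 -0.5] w 0.0854
```

jog_arm(
  plan="0 0 0 0 0 0.5 0; 0 0 0 0 0 0 255; 0 0 0 0 0 0 255; 0 0 0 0 0 0 255; 0 0 0 0 0 0 255; 0 0 0 0 0 0 255; 0 0 0 0 0 0 255; 0 0 0 0 0 0 255; 0 0 0 0 0 0 255",
  grip_force=25,
)

```text
time_s: 4.22
position: [0.4805, 0.0354, 0.0447]
tool_rot: [[-0.984, -0.176, -0.0], [-0.176, 0.984, 0.002], [-0.0, 0.002, -1.0]]
ft_force: [-0.3, 9.9, 0.8]
grip_width: 0.0274
gripper_force: 33.3
```

jog_arm(
  plan="0 0 0 -0.07 0.1 -1.02 255; 0 0 0 -0.14 0 -1.02 255; 0 0 0 -0.21 0 -1.0 255; 0 0 0 -0.28 0 -0.99 255; 0 0 0 -0.35 0 -0.96 255; 0 0 0 -0.42 0 -0.94 255; 0 0 0 -0.48 0 -0.91 255; 0 0 0 -0.54 0 -0.87 255; 0 0 0 -0.6 0 -0.83 255; 0 0 0 -0.66 0 -0.79 255",
)

```text
time_s: 5.05
position: [0.5157, 0.0418, 0.1375]
tool_rot: [[-0.984, -0.177, -0.006], [-0.177, 0.984, 0.0], [0.006, 0.001, -1.0]]
ft_force: [-4.1, 0.4, -4.5]
grip_width: 0.0276
gripper_force: 34.0
```

```bash
python3 - <<'E'
from h import *
to((.06-.147*np.cos(np.radians(42)),.131),.063+.147*np.sin(np.radians(42))-.0187,90,ORG,TH)
im=imaging.get_image("wrist"); save(im,"w3.png")
E
```

```text
t 5.05 goal [0.5174 0.041  0.1427] pos [0.5157 0.0418 0.1375] rz 0.04 shift_cm now-axes [-0.15 -0.11 -0.52] after turn [-0.15 -0.11 -0.52] F [-4.1  0.4 -4.5] w 0.0276
```

View pics/w3.png

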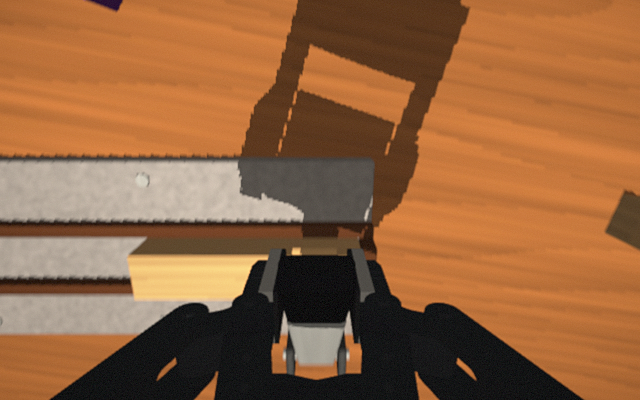

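The bar is in the gripper and partly raised, with its grip at (318,290), and the blank is still in the groove.

jog_arm(
  plan="0 0 0 -0.79 0 -0.81 255; 0 0 0 -0.85 0 -0.75 255; 0 0 0 -0.9 0 -0.68 255; 0 0 0 -0.95 0 -0.61 255; 0 0 0 -0.99 0 -0.53 255; 0 0 0 -1.03 0 -0.46 255; 0 0 0 -1.06 0 -0.37 255; 0 0 0 -1.09 0 -0.29 255; 0 0 0 -1.11 0 -0.21 255; 0 0 0 -1.12 0 -0.12 255",
)

```text
time_s: 5.93
position: [0.6142, 0.0594, 0.1867]
tool_rot: [[-0.984, -0.177, -0.002], [-0.177, 0.984, -0.0], [0.002, 0.0, -1.0]]
ft_force: [-5.4, -0.9, 4.3]
grip_width: 0.0271
gripper_force: 36.3
```

jog_arm(
  plan="0 0 0 0 0 0 255; 0 0 0 0 0 0 255; 0 0 0 0 0 0 255",
)

```text
time_s: 6.18
position: [0.6151, 0.0595, 0.1867]
tool_rot: [[-0.984, -0.178, 0.001], [-0.178, 0.984, 0.0], [-0.001, 0.0, -1.0]]
ft_force: [0.4, 1.6, 5.5]
grip_width: 0.0276
gripper_force: 36.4
```

```bash
python3 - <<'E'
from h import *
to((.06-.147*np.cos(np.radians(86)),.131),.063+.147*np.sin(np.radians(86))-.0187,90,ORG,TH)
im=imaging.get_image("side"); cv2.imwrite("pics/s2.png",cv2.resize(im["pixels"][100:300,220:500,::-1],None,fx=2.5,fy=2.5))
E
```

```text
t 6.18 goal [0.6148 0.0585 0.1909] pos [0.6151 0.0595 0.1867] rz 0.05 shift_cm now-axes [ 0.05 -0.09 -0.42] after turn [ 0.05 -0.09 -0.42] F [0.4 1.6 5.5] w 0.0276
```

View pics/s2.png

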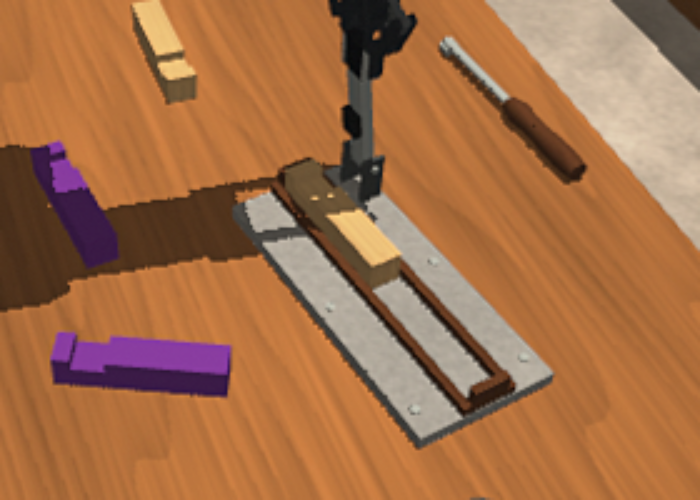

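The bar stands nearly upright in the gripper at about (360,110), with the blank still in the groove. I'll release it and retreat upward.

jog_arm(
  plan="0 0 0 0 0 0 0; 0 0 0 0 0 0 0; 0 0 0 0 0 0 0; 0 0 0 0 0 0 0; 0 0 0 0 0 0 0; 0 0 0 0 0 0 0; 0 0 0 0 0 -2 0; 0 0 0 0 0 -3 0; 0 0 0 0 0 -3 0; 0 0 0 0 0 -1 0",
)

```text
time_s: 7.07
position: [0.6157, 0.0591, 0.2809]
tool_rot: [[-0.984, -0.177, 0.007], [-0.177, 0.984, -0.001], [-0.007, -0.002, -1.0]]
ft_force: [0.5, -0.8, -0.4]
grip_width: 0.0855
gripper_force: 0.0
```

```bash
python3 - <<'E'
from h import *
to((0,.063),.15,0,ORG,TH)
print(env.observe()["q"])
E
```

```text
t 7.07 goal [ 0.5779 -0.0172  0.15  ] pos [0.6157 0.0591 0.2809] rz -89.96 shift_cm now-axes [ 5.16 -6.81 13.07] after turn [ 6.82  5.16 13.07] F [ 0.5 -0.8 -0.4] w 0.0855
[-5.46561780e+00  2.73158968e+01  5.71799562e+01 -1.75739839e-03
  9.51159220e+01 -1.05680719e+02]
```

jog_arm(
  plan="0 0 0 2.6 -3.2 0 0; 0 0 0 2.6 -3.6 0 0; 0 0 6.9 0 0 0 0; 0 0 6.9 0 0 0 0; 0 0 6.9 0 0 0 0; 0 0 6.9 0 0 0 0; 0 0 6.9 0 0 0 0; 0 0 6.9 0 0 0 0; 0 0 6.9 0 0 0 0; 0 0 6.9 0 0 0 0",
)

```text
time_s: 7.9
position: [0.5769, -0.0145, 0.2762]
tool_rot: [[-0.703, 0.711, -0.0], [0.711, 0.703, -0.0], [0.0, -0.0, -1.0]]
ft_force: [0.4, -0.3, -0.0]
grip_width: 0.0853
gripper_force: 0.0
```

jog_arm(
  plan="0 0 6.9 0 0 0 0; 0 0 6.9 0 0 0 0; 0 0 6.9 0 0 0 0; 0 0 6.9 0 0 0 0; 0 0 6.9 0 0 0 0; 0 0 0 0 0 3 0; 0 0 0 0 0 3 0; 0 0 0 0 0 3 0; 0 0 0 0 0 2 0; 0 0 0 0 0 0 0",
)

```text
time_s: 8.73
position: [0.575, -0.0141, 0.1622]
tool_rot: [[-0.182, 0.983, -0.008], [0.983, 0.182, 0.002], [0.003, -0.007, -1.0]]
ft_force: [0.1, 1.4, 0.4]
grip_width: 0.0853
gripper_force: 0.0
```

```bash
python3 - <<'E'
from h import *
to((0,.063),.036,0,ORG,TH)
im=imaging.get_image("wrist"); save(im,"w4.png"); P=pts(im)
for r in models.outline_of("wrist","blank")[:3]:
    X=P[r["region"]]; X=X[~np.isnan(X[:,0])]; t=X[(X[:,2]>.048)&(X[:,2]<.065)]
    if len(t)<50: print(r["confidence"],r["bbox"],"none"); continue
    J=(t[:,:2]-ORG)@R2(TH); c,w,a=cv2.minAreaRect((1000*J).astype(np.float32)); print(r["confidence"],r["bbox"],c,w,a,np.percentile(t[:,2],[5,50,95]))
E
```

```text
t 8.73 goal [ 0.5779 -0.0172  0.036 ] pos [ 0.575  -0.0141  0.1622] rz 0.34 shift_cm now-axes [-0.39  0.32 12.62] after turn [-0.39  0.32 12.62] F [0.1 1.4 0.4] w 0.0853
0.9 [67.7, 239.6, 135.3, 123.3] none
0.81 [29.6, 20.6, 59.1, 40.4] none
0.62 [327.9, 165.2, 55.8, 219.3] (3.4660511016845703, 79.73594665527344) (170.04644775390625, 36.135128021240234) 89.96748352050781 [0.05227769 0.0534029  0.05448024]
```

View pics/w4.png

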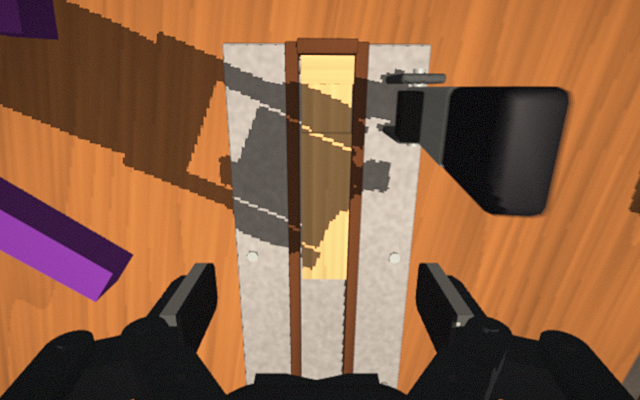

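The wrist view shows the bar upright at (420,110), clear of the approach, and the blank in the groove at (328,165). The fit puts the blank's centre at jig-est (3.5, 79.7).

jog_arm(
  plan="0 0 0 -0.7 0.7 2 0; 0 0 0 0 0 3 0; 0 0 0 0 0 3 0; 0 0 0 0 0 2.5 0; 0 0 0 0 0 1.5 0; 0 0 0 0 0 0 0; 0 0 0 0 0 0 0; 0 0 0 0 0 0 0; 0 0 0 0 0 0 0",
)

```text
time_s: 9.58
position: [0.5862, -0.0203, 0.0483]
tool_rot: [[-0.182, 0.983, 0.004], [0.983, 0.182, -0.001], [-0.001, 0.003, -1.0]]
ft_force: [0.2, -0.2, -0.3]
grip_width: 0.0851
gripper_force: 0.0
```

```bash
python3 - <<'E'
from h import *
to((.0035,.060),.035,0,ORG,TH)
E
```

```text
t 9.58 goal [ 0.5819 -0.0195  0.035 ] pos [ 0.5862 -0.0203  0.0483] rz 0.34 shift_cm now-axes [ 0.16 -0.41  1.33] after turn [ 0.16 -0.42  1.33] F [ 0.2 -0.2 -0.3] w 0.0851
```

jog_arm(
  plan="0 0 0.3 0 -0.4 1.3 0; 0 0 0 0 0 0 0; 0 0 0 0 0 0 0; 0 0 0 0 0 0 255; 0 0 0 0 0 0 255; 0 0 0 0 0 0 255; 0 0 0 0 0 0 255; 0 0 0 0 0 0 255; 0 0 0 0 0 0 255; 0 0 0 0 0 0 255",
  grip_force=25,
)

```text
time_s: 10.42
position: [0.5814, -0.0209, 0.0337]
tool_rot: [[-0.177, 0.984, 0.001], [0.984, 0.177, -0.0], [-0.0, 0.001, -1.0]]
ft_force: [0.1, -0.2, 5.0]
grip_width: 0.0355
gripper_force: 26.4
```

```bash
python3 - <<'E'
from h import *
to((.0035,.060),.035,0,ORG,TH)
to((.0035,.060-.1682),.035,0,ORG,TH)
E
```

```text
t 10.42 goal [ 0.5819 -0.0195  0.035 ] pos [ 0.5814 -0.0209  0.0337] rz 0.04 shift_cm now-axes [ 0.13  0.06 -0.13] after turn [ 0.13  0.06 -0.13] F [ 0.1 -0.2  5. ] w 0.0355
t 10.42 goal [ 0.6115 -0.1851  0.035 ] pos [ 0.5814 -0.0209  0.0337] rz 0.04 shift_cm now-axes [-16.69   0.05  -0.12] after turn [-16.69   0.06  -0.12] F [ 0.1 -0.2  5. ] w 0.0355
```

jog_arm(
  plan="0 0 0 -0.8 0 -0.05 255; 0 0 0 -1.6 0 0 255; 0 0 0 -1.6 0 0 255; 0 0 0 -1.6 0 0 255; 0 0 0 -1.6 0 0 255; 0 0 0 -1.6 0 0 255; 0 0 0 -1.6 0 0 255; 0 0 0 -1.6 0 0 255; 0 0 0 -1.6 0 0 255; 0 0 0 -1.6 0 0 255",
)

```text
time_s: 11.25
position: [0.6083, -0.1721, 0.0337]
tool_rot: [[-0.177, 0.984, -0.0], [0.984, 0.177, 0.0], [0.0, -0.0, -1.0]]
ft_force: [-0.2, 4.2, 3.2]
grip_width: 0.0356
gripper_force: 26.1
```

jog_arm(
  plan="0 0 0 -0.7 0 0 255; 0 0 0 -0.5 0 0 255; 0 0 0 -0.3 0 0 255; 0 0 0 0 0 0 255; 0 0 0 0 0 0 255; 0 0 0 0 0 0 255",
)

```text
time_s: 11.75
position: [0.6108, -0.1852, 0.0337]
tool_rot: [[-0.178, 0.984, 0.0], [0.984, 0.178, -0.001], [-0.001, 0.0, -1.0]]
ft_force: [0.3, -1.8, 1.2]
grip_width: 0.0353
gripper_force: 25.9
```

```bash
python3 - <<'E'
from h import *
to((.0035,.060-.1682),.035,0,ORG,TH)
im=imaging.get_image("wrist"); save(im,"w5.png")
E
```

```text
t 11.75 goal [ 0.6115 -0.1851  0.035 ] pos [ 0.6108 -0.1852  0.0337] rz 0.07 shift_cm now-axes [ 0.    0.07 -0.13] after turn [ 0.    0.07 -0.13] F [ 0.3 -1.8  1.2] w 0.0353
```

View pics/w5.png

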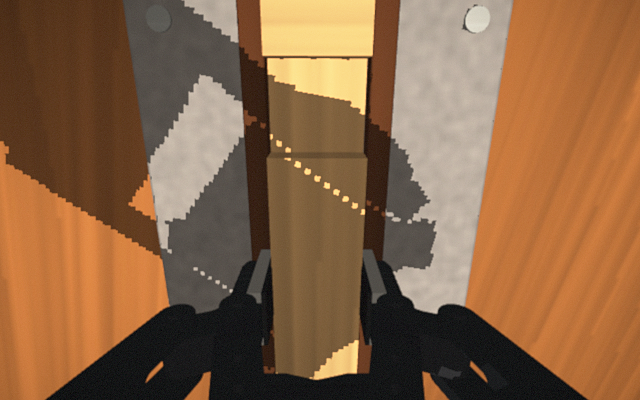

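The blank is held in the groove and has slid with the gripper. No stop force shows yet, so I'll creep on until it touches.

jog_arm(
  plan="0 0 0 -0.1 0 0 255; 0 0 0 -0.1 0 0 255; 0 0 0 0 0 0 255; 0 0 0 0 0 0 255",
)

```text
time_s: 12.13
position: [0.611, -0.1867, 0.0337]
tool_rot: [[-0.178, 0.984, -0.0], [0.984, 0.178, 0.001], [0.001, -0.0, -1.0]]
ft_force: [-0.0, 2.5, 2.9]
grip_width: 0.0358
gripper_force: 26.1
```

jog_arm(
  plan="0 0 0 -0.1 0 0 255; 0 0 0 -0.1 0 0 255; 0 0 0 0 0 0 255; 0 0 0 0 0 0 255",
)

```text
time_s: 12.47
position: [0.611, -0.1868, 0.0337]
tool_rot: [[-0.178, 0.984, -0.001], [0.984, 0.178, 0.004], [0.004, -0.001, -1.0]]
ft_force: [-2.1, 11.3, 6.7]
grip_width: 0.0356
gripper_force: 26.5
```

The position holds at y = -0.187 while the force has risen to 11 N, so the blank is against the stop. Releasing now.

jog_arm(
  plan="0 0 0 0.1 0 0 255; 0 0 0 0 0 0 0; 0 0 0 0 0 0 0; 0 0 0 0 0 0 0; 0 0 0 0 0 0 0; 0 0 0 0 0 0 0; 0 0 0 0 0 0 0; 0 0 0 0 0 -1 0; 0 0 0 0 0 -3 0; 0 0 0 0 0 -4 0",
)

```text
time_s: 13.3
position: [0.61, -0.1876, 0.1127]
tool_rot: [[-0.177, 0.984, -0.005], [0.984, 0.177, 0.003], [0.004, -0.005, -1.0]]
ft_force: [-0.2, 0.7, 0.6]
grip_width: 0.0858
gripper_force: 0.0
```

jog_arm(
  plan="0 0 0 0 0 -4 0; 0 0 0 0 0 -4 0; 0 0 0 0 -3 -2 0; 0 0 0 0 -4 0 0; 0 0 0 0 -4 0 0; 0 0 0 0 -4 0 0; 0 0 0 0 0 0 0; 0 0 0 0 0 0 0",
)

```text
time_s: 13.97
position: [0.4625, -0.215, 0.2151]
tool_rot: [[-0.175, 0.985, 0.001], [0.985, 0.175, -0.001], [-0.001, 0.001, -1.0]]
ft_force: [1.3, -0.7, 0.6]
grip_width: 0.0861
gripper_force: 0.0
```

```bash
python3 - <<'E'
from h import *
im=imaging.get_image("side"); a=cv2.resize(im["pixels"][80:300,220:470,::-1],None,fx=2.4,fy=2.4); cv2.imwrite("pics/s3.png",a)
im=imaging.get_image("top"); P=pts(im)
J=(P[:,:,:2]-ORG)@R2(TH); m=(abs(J[...,0]-.003)<.018)&(abs(J[...,1]+.09)<.12)&(P[...,2]>.042)
print(cv2.minAreaRect((1000*J[m]).astype(np.float32)),P[m][:,2].min(),P[m][:,2].max())
b=(abs(J[...,1]-.131)<.04)&(abs(J[...,0]-.03)<.1)&(P[...,2]>.09)
print("bar",b.sum(),J[b].min(0),J[b].max(0),P[b][:,2].max(),env.observe()["time_s"])
E
```

```text
((1.7111873626708984, -89.33393096923828), (34.54037094116211, 179.370361328125), 0.7158312797546387) 0.04203796068097798 0.05951602875220896
bar 208 [0.03211205 0.12063229] [0.04840184 0.14840332] 0.23688426950074404 14.0667
```

View pics/s3.png

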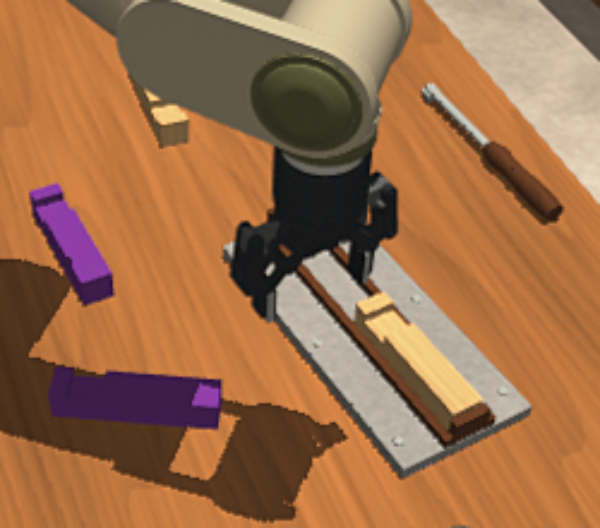

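The side view shows the blank at the front stop, at about (470,415), and the spare untouched. I'll take one close look at the stop and the bar.

jog_arm(
  plan="0 0 0 -3.5 1.5 0 0; 0 0 0 -3.5 2 0 0; 0 0 0 -3.5 2 0 0; 0 0 0 -3 2 0 0; 0 0 0 0 2 0 0; 0 0 0 0 2 0 0; 0 0 0 0 0 0 0; 0 0 0 0 0 0 0",
)

```text
time_s: 14.73
position: [0.6022, -0.3265, 0.2127]
tool_rot: [[-0.179, 0.984, -0.001], [0.984, 0.179, 0.0], [0.001, -0.0, -1.0]]
ft_force: [0.5, -0.8, 0.5]
grip_width: 0.0854
gripper_force: 0.0
```

```bash
python3 - <<'E'
from h import *
im=imaging.get_image("wrist"); save(im,"w6.png"); P=pts(im)
J=(P[:,:,:2]-ORG)@R2(TH); m=(abs(J[...,0]-.003)<.008)&(abs(J[...,1]+.15)<.06)&(P[...,2]>.015)&(P[...,2]<.07)
y=J[m][:,1]; z=P[m][:,2]
for a in np.arange(-.19,-.155,.0025):
    k=(y>=a)&(y<a+.0025); print(round(a*1000,1),k.sum(),np.round(np.nanpercentile(z[k],[5,50,95]),4) if k.any() else '')
b=(abs(J[...,1]-.131)<.04)&(abs(J[...,0]-.03)<.1)&(P[...,2]>.09); print("bar",b.sum(),J[b].min(0) if b.any() else'',J[b].max(0) if b.any() else '')
E
```

```text
-190.0 0 
-187.5 0 
-185.0 37 [0.0461 0.0471 0.0482]
-182.5 58 [0.0459 0.0473 0.0485]
-180.0 56 [0.0461 0.0472 0.0485]
-177.5 57 [0.0461 0.0474 0.0483]
-175.0 58 [0.047  0.0532 0.0549]
-172.5 59 [0.0522 0.0532 0.0544]
-170.0 59 [0.0519 0.0533 0.0544]
-167.5 60 [0.0524 0.0535 0.0545]
-165.0 57 [0.0519 0.0533 0.0544]
-162.5 76 [0.0519 0.0534 0.0549]
-160.0 57 [0.052  0.0534 0.0545]
-157.5 57 [0.0523 0.0533 0.0544]
-155.0 57 [0.0523 0.0534 0.0545]
bar 0
```

View pics/w6.png

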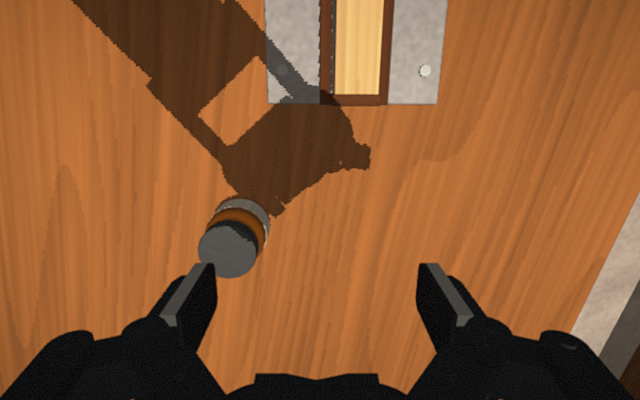

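The close view shows the blank's end flush with the front stop at about (357,97), and the depth shows no gap. Handing in.

```bash
python3 -c "
from rig import job; print(job.close_job())"
```

```text
the job is handed in; nothing more can be done
None
```

The bar stands close to upright (about 83–86°), the blank was slid along the groove to the front stop and released, the spare was left where it lay, and the job was handed in at about 15 s; no verdict was returned.

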